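Moisture check on a packed carton

ROBOT

A 6-joint arm with a two-finger parallel gripper is mounted at the origin on the work surface. World frame = base frame: x ahead of the robot, y to its left, z up, the work surface at z = 0. Lengths are in m, angles in rad, forces in N, time in s.
With the tool pointing down it reaches from about 0.3 to 0.875 m from the base axis. Payload 4.2 kg.
Tool frame: the origin (TCP) lies midway between the tips of the shut fingers; the grasp point (between the pads) lies 19 mm behind it; z points along the fingers, y is the line along which they close (so a half turn about z gives the same grasp; the last joint's range is limited). The gripper opens to 85 mm and grips with 20 to 120 N. Pads are 22 mm wide; open, the fingers measure 114 mm over their backs; the gripper's body (76 mm by 85 mm) begins 54 mm behind the grasp point. The pads swing forward as they close: fully open they stand 13 mm farther back than shut.
Start: joints at [-1.237, 0.32, 1.565, -0, 1.257, -0.02], TCP at [0.199, -0.539, 0.231] pointing down, gripper open.
Joint ranges: [-3.11, 3.11], [-0.84, 2.01], [0.21, 2.61], [-1.34, 4.49], [0.05, 2.63], [-2.56, 2.56]. Speed limits (rad/s): [2.57, 2.57, 3.14, 3.14, 3.14, 3.14].

INTERFACE

Orientations are given as a unit quaternion [x, y, z, w].
In Python, from bench import * gives the robot as it stands. The module is installed in compiled form; this text tells all that it offers.
- The arm moves only by the shell command python3 -m inch 'ROWS' [OPENING]. ROWS is JSON, a list of rows, each an object with "translation": the shift along the tool's x, y, z in m, a list of three; "dr": the turn, a rotation vector about the tool's x, y, z in rad, a list of three. In form: [{"translation": [x, y, z], "dr": [ax, ay, az]}, ...]. A call has 1 to 20 rows; each row is the pose to reach, as a shift and turn from the pose commanded when the call began, along the tool's axes at that moment; what a row does not reach only later rows make up. A row lasts 1/8 s, in which the tool goes at most 62.5 mm and 10.7 degrees, less where a joint would pass 70% of its speed; a pose out of reach is approached as far as the arm can. A call with a gripper value outside its range is refused whole. OPENING is the finger opening in m, from 0 to 0.0854, set as the call begins (- or left out, the last holds). The fingers move at their own pace and stop on an object; the grip force is fixed at half the most. Time passes only in rows, so rows that repeat a pose let the fingers close. It gives the time, the measured TCP pose, the force and the opening at its end, in the units of the state.
- get_state(): the state, without advancing time (a new reading comes with each control period).
- camera(name): name is "scene" or "top" or "wrist"; returns a dict with "image" (420x560x3 uint8, red, green, blue), "depth" (420x560 float32, m along the optical axis (not along the pixel's ray), 0 where there is no reading), "vertical_fov" (degrees; the focal length in pixels is half the picture's height over the tangent of half this angle, whatever the lens; pixels are square), "cx", "cy" (the principal point, pixels), "xyz" and "attitude" of the camera in the world; the wrist camera has in their place "tool_from_camera" (4x4, takes a point from camera to tool coordinates, whose origin is the TCP and whose axes are the flange's). Camera axes: x right, y down, z forward; pixel columns grow to the right and rows downward; lengths in m; the calibration is good to about 2 mm. The wrist camera is an equidistant fisheye: a pixel r from the principal point sees the ray r / f radians off the axis. A picture is of the moment at which its call begins: read the wrist's pose just before it.
- sign_off(): hands the job in, once; it reports no verdict.
Trained networks look in a picture, given as the dict that the camera call returned (one of the last four; its "shot" number tells which), for a name from the list of things; names that differ only in an ending like _2 or _b are one class to them, and where a whole thing is asked for, a point or a joint stands for the part that bears it (a point fixed in the world has none). Each returns a list of dicts, best first, with "confidence" (0 to 1); they miss things now and then, are a little off and sometimes report something else, mostly with a low value. They report only what shows in the picture. A call takes as long as a camera call.
- spot_in(label, picture): "extent" ([left, top, right, bottom] in pixels, round what is visible of it).
The state is a dict: "t": time; "joint_pos": joint angles; "dq": joint speeds; "tau": joint torques, N m; "position": TCP position; "orientation": TCP orientation; "force": force on the tool from outside, world axes, zero at the start; "wrist_torque": the same for the moment, N m; "finger_gap": finger opening in m.
Only numpy, scipy, OpenCV 4.12 (cv2) and the standard library are available. Lean on these libraries where they do the work, as an engineer would, in place of code of your own. Each camera call takes 0.05 s, during which the arm holds its last target. There are 200 camera calls.

TASK

Check the moisture of the sample carton on the sloping rest: first turn the meter's selector clockwise to the three-dot setting, then take the probe out of its wooden holder and set its tip inside the ring printed on the carton, with the probe square to the carton's sloping face. Press lightly, until the sprung tip is about halfway in and never pushed hard against its stop, and finish while still holding it there in the gripper. Leave the pot, the carton bundle and the wooden block where they are.

Things in the scene. Friction and masses are not known exactly. Their poses are not given: they have to be found in the camera images.
- selector (a joint): Angle of the meter's selector in rad, growing clockwise seen from above, travel 0 to 2.1. Spring detents at 0 (one dot), 0.7 (two dots), 1.4 (three dots), 2.1 (four dots); let go near one, it settles there. It starts at one dot, two dots or between. Turning needs 0.1 N m at most.
- selector_grip (a point): Point on the selector's upright axis at the height to grip, 37 mm above the meter's top face. The grip is a black bar 42 mm long, 14 mm thick, 32 mm high (25 mm below this point to 7 mm above) on a 44 mm disc. The frame turns with the knob: x runs along the bar, its -x end carries the white pointer line, z is up.
- meter: Fixed white box, 150 x 170 mm, 50 mm high; origin at the centre of its underside, z up, x towards its screen end. The knob's axis is at x = -20 mm, y = 0. One to four black dots are printed in an arc round the knob, clockwise; the pointer stands at 1.05 rad minus the joint value, counterclockwise from the meter's +x.
- probe: Cordless probe standing in its holder, about 0.1 kg. Origin at the centre of the shoulder under its square handle, z towards the handle's top. Grey handle 24 x 24 mm (flat sides square to x and y), z = 0 to 90 mm. Below it a 12 mm steel stem to z = -30 mm, then the sprung tip, a 7 mm pin with 8 mm ball end, to z = -55 mm when free. Lifts straight up out of the holder.
- probe_tip (a point): The very end of the probe's sprung tip (the bottom of its ball), on the probe's axis, 55 mm below the probe's origin when free; z along the probe towards the handle.
- plunger (a joint): How far the sprung tip is pushed into the probe, in m: 0 free, 0.014 fully in against its stop. Spring force 1 N at first touch plus 0.25 N per mm (2.75 N halfway, 4.5 N at the stop).
- holder: Fixed wooden block, 75 x 75 mm and 70 mm high, origin at the centre of its underside, z up, with an upright through hole of 17 mm at its centre. The probe's shoulder rests on its top, the stem and tip hang free in the hole.
- ring (a point): Centre of the ring (22 mm across, a thin white line) printed on the carton's sloping face, on the face's surface. z is the outward normal of the face (leaning about 19 degrees from vertical, downhill along this frame's -x), x uphill, y along the carton's width. A square outline of the same size is printed 54 mm away along -y: not the place to probe.
- carton: The sample carton, black, 150 x 110 x 36 mm, fixed on the sloping plywood rest (170 x 170 mm). Origin at the centre of the rest's sloping face under the carton, axes parallel to those of the ring; its printed upper face is at z = 36 mm. The rest's uphill edge is about 115 mm above the table with the carton on it.
- pot: Bystander: aluminium pot, 140 mm across, 85 mm high, loose, empty; origin at the centre of its underside.
- bundle: Bystander: bundle of four small black cartons, 90 x 62 mm, 88 mm high, loose; origin at the centre of its underside.
- woodblock: Bystander: loose wooden block 130 x 40 mm, 60 mm high; origin at the centre of its underside.

How it is judged:
On the way, in this order (a step that is already met when the one before it is completed fails the run):
1. the selector stands at three dots while the probe is still in its holder (value of joint selector between 1.25 and 1.55 rad and distance of probe from where it was at the start of the episode below 0.02 m), for 0.3 s.
2. the probe is out of the holder, in the gripper (z of probe_tip in the frame of holder above 0.072 m and contact force between the fingers and probe above 1 N), for 0.1 s.
At the end, for the whole second after the job is handed in: Selector at three dots (1.4 rad +-0.15); gripper holds the probe still, clear of the holder, tip within 10 mm of the ring centre, pressing 0.8 to 6 N with the sprung tip 3 to 11.5 mm in, axis within 8 degrees of the carton face normal; bystanders within 20 mm of their start (value of joint selector between 1.25 and 1.55 rad and distance between probe_tip and ring below 0.01 m and angle between the z axis of probe and the z axis of ring, either way round below 0.14 rad and z of probe in the frame of ring above 0.035 m and value of joint plunger between 0.003 and 0.0115 m and contact force between probe and carton between 0.8 and 6 N and contact force between the fingers and probe above 1 N and contact force between probe and holder below 0.05 N and linear speed of probe below 0.02 m/s and distance of each of pot, bundle, woodblock from where it was at the start of the episode below 0.02 m); the arm keeps its last pose, push and grip.
It fails at once if the probe presses on the carton with more than 12 N (contact force between probe and carton above 12 N).
It fails at once if the pot is shifted by more than 20 mm (distance of pot from where it was at the start of the episode above 0.02 m).
It fails at once if the carton bundle is shifted by more than 20 mm (distance of bundle from where it was at the start of the episode above 0.02 m).
It fails at once if the wooden block is shifted by more than 20 mm (distance of woodblock from where it was at the start of the episode above 0.02 m).
It also fails if it takes over 51 s, if anything falls off the work surface, if the arm or the gripper's body presses on something with over 40 N, if the wrist force passes 120 N, or if a joint passes its speed limit or range.

## Working session

There is one attempt and no reset: what is moved stays moved. The work goes in short steps, Python scripts to look and compute and a shell command to move; the robot and the scene stay as the last step left them, time stands still between calls to the robot, and variables do not carry over. Pictures are saved under pics/ and viewed, on a budget of 10 in all, crops included, one or two more only if the job needs it, and the job is handed in when it is done.

```bash
mkdir -p pics; cat > h.py <<'E'
from bench import *
import numpy as np, cv2
from scipy.spatial.transform import Rotation as R
def cam(n):
    s=get_state(); c=camera(n); c['s']=s
    im=c['image']; h,w=im.shape[:2]; c['f']=h/2/np.tan(np.radians(c['vertical_fov'])/2)
    if n=='wrist':
        T=np.eye(4);T[:3,:3]=R.from_quat(s['orientation']).as_matrix();T[:3,3]=s['position']
        c['T']=T@np.array(c['tool_from_camera'])
    else:
        T=np.eye(4); a=np.array(c['attitude'])
        T[:3,:3]=R.from_quat(a).as_matrix() if a.size==4 else a
        T[:3,3]=c['xyz']; c['T']=T
    c['n']=n; return c
def rays(c,u,v):
    x=(np.asarray(u,float)-c['cx'])/c['f'];y=(np.asarray(v,float)-c['cy'])/c['f']
    if c['n']=='wrist':
        r=np.hypot(x,y)+1e-12; k=np.tan(r)/r; x,y=x*k,y*k
    return np.stack([x,y,np.ones_like(x)],-1)
def pts(c,u,v,d=None):
    u=np.asarray(u);v=np.asarray(v)
    if d is None: d=c['depth'][v.astype(int),u.astype(int)]
    p=rays(c,u,v)*np.asarray(d)[...,None]
    return p@c['T'][:3,:3].T+c['T'][:3,3]
def onz(c,u,v,z):
    r=rays(c,u,v)@c['T'][:3,:3].T; o=c['T'][:3,3]
    return o+r*((z-o[2])/r[...,2])[...,None]
def proj(c,P):
    q=(np.asarray(P)-c['T'][:3,3])@c['T'][:3,:3]
    if c['n']=='wrist':
        r=np.hypot(q[...,0],q[...,1]); t=np.arctan2(r,q[...,2]); k=c['f']*t/(r+1e-12)
        return np.stack([q[...,0]*k+c['cx'],q[...,1]*k+c['cy']],-1)
    return q[...,:2]/q[...,2:]*c['f']+[c['cx'],c['cy']]
def save(im,n): cv2.imwrite('pics/'+n+'.png',im[...,::-1])
E
python3 - <<'E'
from h import *
np.set_printoptions(precision=4,suppress=True)
print(get_state())
ims=[]
for n in ['top','scene']:
    c=cam(n); save(c['image'],n); np.savez(n,**{k:v for k,v in c.items() if k!='s'})
    print(n,c['f'],c['T'])
    for l in ['selector','meter','probe','holder','ring','carton','pot','bundle','woodblock']:
        print(l,[(np.round(b['extent']),round(b['confidence'],2)) for b in spot_in(l,c)[:2]])
E
```

```text
{'t': 0.0, 'joint_pos': array([-1.237 ,  0.3203,  1.5657, -0.    ,  1.2574, -0.02  ]), 'dq': array([ 0.0006, -0.0005, -0.0003, -0.0002,  0.0006,  0.0011]), 'tau': array([ -0.0021, -41.5529, -23.4163,  -0.0002,   0.0081,  -0.    ]), 'position': array([ 0.1991, -0.5389,  0.2305]), 'orientation': array([ 0.9844,  0.176 , -0.0001, -0.0009]), 'force': array([-0.6721, -0.5025,  0.7984]), 'wrist_torque': array([-0.0128,  0.034 ,  0.0085]), 'finger_gap': 0.08495594919391553}
top 485.2734515566411 [[-0.0025 -0.9957  0.0922  0.4862]
 [-0.9999  0.0014 -0.0119  0.0128]
 [ 0.0117 -0.0922 -0.9957  1.1382]
 [ 0.      0.      0.      1.    ]]
selector [(array([132., 260., 151., 285.]), 0.82)]
meter [(array([102., 222., 192., 306.]), 0.95)]
probe [(array([270., 245., 283., 261.]), 0.58)]
holder [(array([259., 231., 298., 273.]), 0.55)]
ring [(array([360., 240., 420., 310.]), 0.95)]
carton [(array([361., 240., 420., 311.]), 0.64)]
pot [(array([246.,  96., 331., 162.]), 0.79), (array([363., 240., 418., 310.]), 0.5)]
bundle [(array([119., 129., 160., 180.]), 0.84)]
woodblock [(array([378., 135., 446., 166.]), 0.67)]
scene 491.71309468319276 [[-0.7405  0.5451 -0.3931  1.0533]
 [ 0.6719  0.6128 -0.416   0.4858]
 [ 0.0142 -0.5722 -0.82    1.0242]
 [ 0.      0.      0.      1.    ]]
selector [(array([402., 242., 424., 264.]), 0.7), (array([225., 104., 293., 148.]), 0.57)]
meter [(array([358., 222., 452., 310.]), 0.92)]
probe [(array([311., 306., 364., 368.]), 0.67)]
holder [(array([292., 178., 330., 219.]), 0.77), (array([186., 205., 249., 283.]), 0.31)]
ring [(array([224., 104., 293., 152.]), 0.65), (array([310., 306., 364., 371.]), 0.58)]
carton [(array([224., 103., 294., 146.]), 0.78)]
pot [(array([186., 206., 249., 285.]), 0.87), (array([360., 226., 456., 311.]), 0.5)]
bundle [(array([311., 307., 364., 367.]), 0.86), (array([292., 178., 330., 218.]), 0.66)]
woodblock [(array([146., 145., 179., 200.]), 0.98)]
```

View pics/top.png

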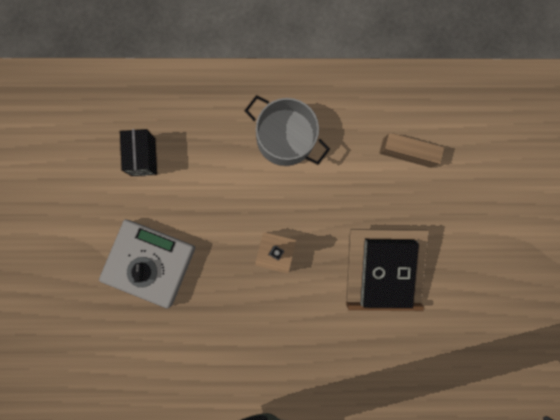

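View pics/scene.png

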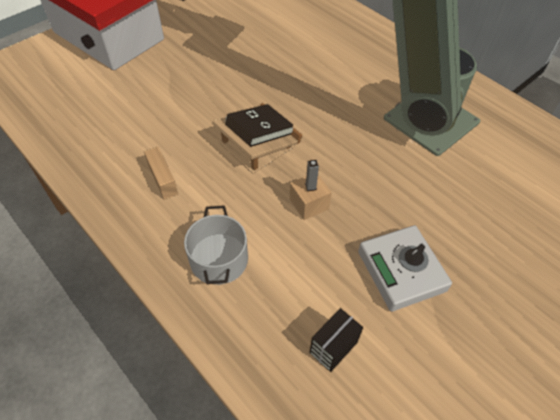

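Top view: the meter is at left (147,264), knob at (142,271), probe in its holder at (277,253). The carton is at (390,273), with the ring at (379,273) and the square at (404,273). The pot, bundle and block lie along the far side.

```bash
python3 - <<'E'
from h import *
np.set_printoptions(precision=4,suppress=True)
c=dict(np.load('top.npz',allow_pickle=True)); c={k:(v.item() if v.ndim==0 else v) for k,v in c.items()}
vv,uu=np.mgrid[0:420,0:560]; P=pts(c,uu,vv); hsv=cv2.cvtColor(c['image'],cv2.COLOR_RGB2HSV)
def reg(l,t,r,b,z0,z1):
    m=(uu>=l)&(uu<=r)&(vv>=t)&(vv<=b)&(P[...,2]>z0)&(P[...,2]<z1); return P[m]
q=reg(95,215,200,312,.04,.06); r=cv2.minAreaRect(q[:,:2].astype(np.float32)); print('meter',r,np.median(q[:,2])); print(cv2.boxPoints(r))
q=reg(95,215,200,312,.08,.12); print('knob',q.mean(0),q.max(0),q.min(0),cv2.minAreaRect(q[:,:2].astype(np.float32)))
q=reg(255,228,300,275,.06,.08); print('holder',cv2.minAreaRect(q[:,:2].astype(np.float32)))
q=reg(255,228,300,275,.14,.18); print('probe',q.mean(0),len(q),cv2.minAreaRect(q[:,:2].astype(np.float32)))
m=(uu>370)&(uu<413)&(vv>245)&(vv<303); q=P[m]; 
o=q.mean(0); n=np.linalg.svd(q-o)[2][2]; n*=np.sign(n[2]); d=(q-o)@n; k=abs(d)<.006; o=q[k].mean(0); n=np.linalg.svd(q[k]-o)[2][2]; n*=np.sign(n[2])
print('carton n',n,np.degrees(np.arccos(n[2])),'rms',d[k].std(),k.mean())
w=m&(hsv[...,2]>110); 
for nm,a in (('ring',uu<391),('square',uu>391)):
    ww=w&a; u,v=uu[ww],vv[ww]; u=(u.min()+u.max())/2; v=(v.min()+v.max())/2
    ry=rays(c,u,v)@c['T'][:3,:3].T; O=c['T'][:3,3]; print(nm,u,v,O+ry*((o-O)@n)/(ry@n))
for nm,b in dict(pot=(240,90,335,168),bundle=(115,125,162,182),wood=(376,130,448,168)).items():
    q=reg(*b,.02,.2); print(nm,q.min(0),q.max(0))
E
```

```text
meter ((0.45948758721351624, 0.2672012746334076), (0.17070148885250092, 0.15041935443878174), 68.48670959472656) 0.049894098633417316
[[0.3582 0.2154]
 [0.4982 0.1602]
 [0.5608 0.319 ]
 [0.4208 0.3742]]
knob [0.4416 0.273  0.0919] [0.4617 0.2819 0.0995] [0.4208 0.2668 0.0807] ((0.4414348602294922, 0.27394163608551025), (0.014252625405788422, 0.040821366012096405), 87.11236572265625)
holder ((0.4829815626144409, -0.020681556314229965), (0.07494540512561798, 0.07485467940568924), 76.36012268066406)
probe [ 0.4829 -0.0204  0.1606] 142 ((0.48299095034599304, -0.02049936354160309), (0.02389810048043728, 0.023478567600250244), 59.29999542236328)
carton n [-0.3236 -0.0946  0.9414] 19.70438817277367 rms 0.0034737911908385064 0.14118629908103592
ring 378.5 273.5 [ 0.438  -0.2398  0.095 ]
square 403.5 273.0 [ 0.4386 -0.295   0.0897]
pot [ 0.677  -0.1432  0.02  ] [0.8352 0.0468 0.0902]
bundle [0.6616 0.2541 0.0202] [0.7558 0.3214 0.093 ]
wood [ 0.6819 -0.4041  0.0201] [ 0.7535 -0.2704  0.066 ]
```

```bash
python3 -m inch '[{"translation":[0.03,-0.02,-0.02],"dr":[0,0,0]},{"translation":[0.08,-0.06,-0.05],"dr":[0,0,0]},{"translation":[0.13,-0.10,-0.08],"dr":[0,0,0]},{"translation":[0.18,-0.135,-0.10],"dr":[0,0,0]},{"translation":[0.225,-0.17,-0.10],"dr":[0,0,0]},{"translation":[0.255,-0.19,-0.10],"dr":[0,0,0]},{"translation":[0.267,-0.199,-0.10],"dr":[0,0,0]},{"translation":[0.267,-0.199,-0.10],"dr":[0,0,0]},{"translation":[0.267,-0.199,-0.10],"dr":[0,0,0]}]' && python3 - <<'E'
from h import *
np.set_printoptions(precision=4,suppress=True)
c=cam('wrist'); save(c['image'],'w1'); np.savez('w1',**{k:v for k,v in c.items() if k!='s'})
print(c['f'],c['cx'],c['cy'],c['T'],c['s']['position'],c['s']['joint_pos'])
for l in ['ring','carton','probe','holder']: print(l,[(np.round(b['extent']),round(b['confidence'],2)) for b in spot_in(l,c)[:2]])
print(proj(c,np.array([[0.438,-.2398,.095],[.4386,-.295,.09],[.483,-.0205,.16]])))
d=c['depth'];print((d>0).mean())
E
```

```text
t: 2.12
position: [0.3802, -0.2612, 0.3311]
orientation: [0.985, 0.175, -0.0, 0.0]
force: [-0.0, 0.2, 1.2]
finger_gap: 0.0852
325.19226210127806 281.8201338650939 210.0083468000284 [[ 0.3444 -0.8927 -0.2907  0.4551]
 [-0.9388 -0.3274 -0.1068 -0.2336]
 [ 0.0001  0.3097 -0.9508  0.4743]
 [ 0.      0.      0.      1.    ]] [ 0.3802 -0.2612  0.3311] [-0.6264  0.0867  1.6175 -0.0008  1.4376  0.592 ]
ring [(array([240.,  55., 368., 198.]), 0.78)]
carton [(array([242.,  58., 370., 202.]), 0.9)]
probe [(array([ 92.,  12., 147.,  47.]), 0.71), (array([415.,   0., 454.,  13.]), 0.29)]
holder [(array([103.,   8., 184.,  82.]), 0.55)]
[[281.716  123.1642]
 [325.6353 138.9193]
 [100.8813  27.5878]]
0.9961267006802721
```

View pics/w1.png

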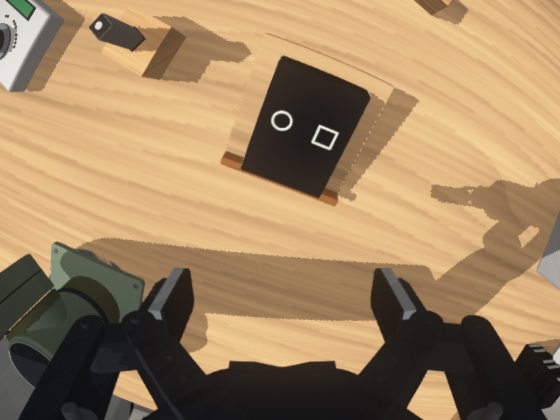

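The carton is in view at (305,130): ring at (282,121), square at (325,138). Now I'll fit the carton face here.

```bash
python3 - <<'E'
from h import *
np.set_printoptions(precision=4,suppress=True)
c=dict(np.load('w1.npz',allow_pickle=True)); c={k:(v.item() if v.ndim==0 else v) for k,v in c.items()}
vv,uu=np.mgrid[0:420,0:560]; P=pts(c,uu,vv); g=c['image'].max(2)
poly=np.array([[283,66],[362,97],[322,190],[250,164]]); m=np.zeros((420,560),np.uint8); cv2.fillPoly(m,[poly],1); m=m>0
q=P[m]; o=np.median(q,0); n=np.array([-.32,0,.947])
for i in range(6):
    d=(q-o)@n; k=abs(d-np.median(d))<(.02 if i<2 else .005); o=q[k].mean(0); n=np.linalg.svd(q[k]-o)[2][2]; n*=np.sign(n[2])
print('n',n,np.degrees(np.arccos(n[2])),k.mean(),((q[k]-o)@n).std())
N,L,S,C=cv2.connectedComponentsWithStats((m&(g>120)).astype(np.uint8))
O=c['T'][:3,3]
for s,ct in zip(S,C):
    if s[4]<60 or s[4]>5000: continue
    for u,v in (ct,):
        ry=rays(c,u,v)@c['T'][:3,:3].T; print(s,ct,O+ry*((o-O)@n)/(ry@n))
print(P[121,282],P[130,303],P[90,290],P[170,300])
E
```

```text
n [-0.3239  0.0051  0.9461] 18.899839976800934 0.9948943243885063 0.0008006732540109437
[271 110  22  21 179] [281.095  120.2011] [ 0.4409 -0.238   0.0927]
[311 125  28  25 211] [324.2227 137.109 ] [ 0.4401 -0.2922  0.0927]
[ 0.4404 -0.2393  0.0925] [ 0.439  -0.266   0.0916] [ 0.477  -0.2353  0.1051] [ 0.3902 -0.2816  0.0755]
```

```bash
python3 -m inch '[{"translation":[0.015,-0.03,0],"dr":[0,0,-0.17]},{"translation":[0.03,-0.06,0],"dr":[0,0,-0.34]},{"translation":[0.045,-0.09,0],"dr":[0,0,-0.51]},{"translation":[0.06,-0.12,0],"dr":[0,0,-0.69]},{"translation":[0.075,-0.15,0],"dr":[0,0,-0.86]},{"translation":[0.09,-0.18,0],"dr":[0,0,-1.03]},{"translation":[0.105,-0.21,0],"dr":[0,0,-1.20]},{"translation":[0.12,-0.24,0],"dr":[0,0,-1.37]},{"translation":[0.136,-0.27,0],"dr":[0,0,-1.54]},{"translation":[0.151,-0.30,0],"dr":[0,0,-1.71]},{"translation":[0.166,-0.33,0.01],"dr":[0,0,-1.88]},{"translation":[0.181,-0.36,0.03],"dr":[0,0,-2.06]},{"translation":[0.196,-0.39,0.05],"dr":[0,0,-2.23]},{"translation":[0.212,-0.42,0.08],"dr":[0,0,-2.40]},{"translation":[0.227,-0.45,0.11],"dr":[0,0,-2.57]},{"translation":[0.238,-0.472,0.13],"dr":[0,0,-2.70]},{"translation":[0.242,-0.481,0.14],"dr":[0,0,-2.74]},{"translation":[0.242,-0.481,0.14],"dr":[0,0,-2.74]},{"translation":[0.242,-0.481,0.14],"dr":[0,0,-2.74]}]' && python3 - <<'E'
from h import *
np.set_printoptions(precision=4,suppress=True)
c=cam('wrist'); save(c['image'],'w2'); np.savez('w2',**{k:v for k,v in c.items() if k!='s'})
s=c['s'];print(s['position'],R.from_quat(s['orientation']).as_matrix(),s['joint_pos'])
vv,uu=np.mgrid[0:420,0:560]; P=pts(c,uu,vv)
m=(P[...,2]>.088)&(P[...,2]<.1)&(np.hypot(P[...,0]-.441,P[...,1]-.274)<.04)
r=cv2.minAreaRect(P[m][:,:2].astype(np.float32)); print(m.sum(),r,P[m][:,2].mean())
print(cv2.boxPoints(r))
E
```

```text
t: 4.75
position: [0.4416, 0.2742, 0.1922]
orientation: [0.025, 1.0, 0.0, 0.001]
force: [0.3, 0.1, 1.3]
finger_gap: 0.0855
[0.4416 0.2742 0.1922] [[-0.9988  0.0496  0.0014]
 [ 0.0496  0.9988  0.0003]
 [-0.0014  0.0004 -1.    ]] [ 0.5338  0.2619  1.7516 -0.0005  1.1267 -0.9872]
876 ((0.4418925344944, 0.27677568793296814), (0.01389882992953062, 0.04037967696785927), 89.1142578125) 0.09421728704667413
[[0.4216 0.2701]
 [0.462  0.2695]
 [0.4622 0.2834]
 [0.4218 0.284 ]]
```

View pics/w2.png

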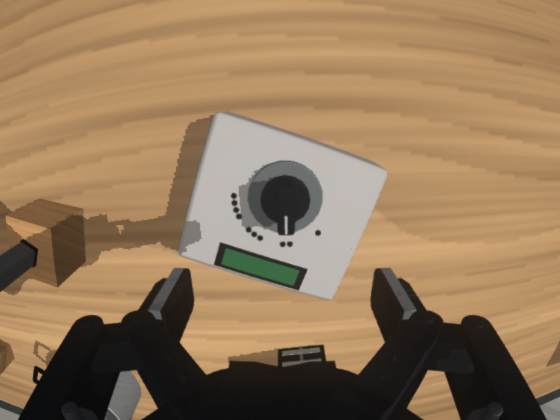

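The pointer (286,225) stands at the two-dot mark. Next I'll descend and grip.

```bash
python3 -m inch '[{"translation":[0,0.001,0.03],"dr":[0,0,0]},{"translation":[0,0.001,0.07],"dr":[0,0,0]},{"translation":[0,0.001,0.10],"dr":[0,0,0]},{"translation":[0,0.001,0.118],"dr":[0,0,0]},{"translation":[0,0.001,0.123],"dr":[0,0,0]},{"translation":[0,0.001,0.123],"dr":[0,0,0]}]' 0.045 && python3 -m inch '[{"translation":[0,0,0],"dr":[0,0,0]},{"translation":[0,0,0],"dr":[0,0,0]},{"translation":[0,0,0],"dr":[0,0,0]},{"translation":[0,0,0],"dr":[0,0,0]},{"translation":[0,0,0],"dr":[0,0,0]},{"translation":[0,0,0],"dr":[0,0,0]}]' 0
```

```text
t: 5.55
position: [0.4417, 0.2757, 0.069]
orientation: [0.024, 1.0, 0.0, 0.001]
force: [-0.1, 0.2, -0.3]
finger_gap: 0.0451
t: 6.3
position: [0.4419, 0.2769, 0.0695]
orientation: [0.024, 1.0, 0.001, 0.001]
force: [-0.7, 2.4, 5.4]
finger_gap: 0.0127
```

```bash
python3 -m inch '[{"translation":[0,0,0],"dr":[0,0,0.08]},{"translation":[0,0,0],"dr":[0,0,0.2]},{"translation":[0,0,0],"dr":[0,0,0.32]},{"translation":[0,0,0],"dr":[0,0,0.44]},{"translation":[0,0,0],"dr":[0,0,0.56]},{"translation":[0,0,0],"dr":[0,0,0.66]},{"translation":[0,0,0],"dr":[0,0,0.70]},{"translation":[0,0,0],"dr":[0,0,0.70]},{"translation":[0,0,0],"dr":[0,0,0.70]}]' && python3 -c "
from bench import *;s=get_state();print(s['wrist_torque'],s['force'],s['joint_pos'])"
```

```text
t: 7.42
position: [0.4419, 0.2771, 0.0695]
orientation: [0.365, 0.931, 0.002, 0.001]
force: [-1.4, 3.1, 5.5]
finger_gap: 0.0132
[0.444893   0.25052436 0.00218287] [-1.35579958  3.10505376  5.45140362] [ 5.37397877e-01  3.95865502e-01  1.91071252e+00  1.24044772e-03
  8.31800308e-01 -2.86192063e-01]
```

```bash
python3 -m inch '[{"translation":[0,0,0],"dr":[0,0,0]},{"translation":[0,0,0],"dr":[0,0,0]},{"translation":[0,0,0],"dr":[0,0,0]},{"translation":[0,0,0],"dr":[0,0,0]},{"translation":[0,0,-0.03],"dr":[0,0,0]},{"translation":[0,0,-0.08],"dr":[0,0,0]},{"translation":[0,0,-0.12],"dr":[0,0,0]},{"translation":[0,0,-0.13],"dr":[0,0,0]},{"translation":[0,0,-0.13],"dr":[0,0,0]}]' 0.06 && python3 - <<'E'
from h import *
np.set_printoptions(precision=4,suppress=True)
c=cam('wrist'); save(c['image'],'w3')
s=c['s'];print(s['position'],R.from_quat(s['orientation']).as_matrix(),s['joint_pos'])
vv,uu=np.mgrid[0:420,0:560]; P=pts(c,uu,vv)
m=(P[...,2]>.088)&(P[...,2]<.1)&(np.hypot(P[...,0]-.441,P[...,1]-.275)<.04)
r=cv2.minAreaRect(P[m][:,:2].astype(np.float32)); print(m.sum(),r)
b=cv2.boxPoints(r); e=max((b[1]-b[0],b[2]-b[1]),key=np.linalg.norm); a=np.degrees(np.arctan2(e[1],e[0]));print(a,'q',[1.05-np.radians(a+k+21.5) for k in(0,180,-180)])
E
```

```text
t: 8.55
position: [0.441, 0.2757, 0.1982]
orientation: [0.365, 0.931, 0.0, 0.0]
force: [-0.0, -1.3, -0.6]
finger_gap: 0.06
[0.441  0.2757 0.1982] [[-0.7332  0.68    0.0003]
 [ 0.68    0.7332 -0.    ]
 [-0.0002  0.0002 -1.    ]] [ 0.5367  0.258   1.7408 -0.0002  1.1426 -0.2862]
857 ((0.44181516766548157, 0.27733105421066284), (0.013832226395606995, 0.04055843502283096), 47.63436508178711)
-42.36563 q [np.float32(1.4141738), np.float32(-1.7274187), np.float32(4.5557666)]
```

View pics/w3.png

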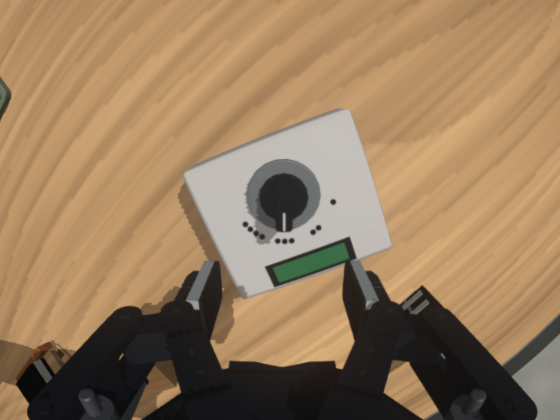

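The selector stands at three dots: pointer at (285,222) over the three-dot mark (285,240), measured at 1.41 rad. Next I'll move over the probe.

```bash
python3 -m inch '[{"translation":[-0.015,-0.01,-0.04],"dr":[0,0,0.08]},{"translation":[-0.045,-0.035,-0.07],"dr":[0,0,0.2]},{"translation":[-0.08,-0.065,-0.08],"dr":[0,0,0.33]},{"translation":[-0.12,-0.095,-0.08],"dr":[0,0,0.46]},{"translation":[-0.16,-0.13,-0.08],"dr":[0,0,0.59]},{"translation":[-0.20,-0.16,-0.08],"dr":[0,0,0.72]},{"translation":[-0.225,-0.18,-0.08],"dr":[0,0,0.80]},{"translation":[-0.232,-0.188,-0.08],"dr":[0,0,0.82]},{"translation":[-0.232,-0.188,-0.08],"dr":[0,0,0.82]},{"translation":[-0.232,-0.188,-0.08],"dr":[0,0,0.82]}]' 0.08 && python3 - <<'E'
from h import *
np.set_printoptions(precision=4,suppress=True)
c=cam('wrist'); save(c['image'],'w4'); np.savez('w4',**{k:v for k,v in c.items() if k!='s'})
s=c['s'];print(s['position'],R.from_quat(s['orientation']).as_matrix(),s['joint_pos'])
vv,uu=np.mgrid[0:420,0:560]; P=pts(c,uu,vv)
for z0,z1,rr in((.15,.17,.025),(.062,.076,.06)):
    m=(P[...,2]>z0)&(P[...,2]<z1)&(np.hypot(P[...,0]-.483,P[...,1]+.0205)<rr)
    print(m.sum(),P[m].mean(0),cv2.minAreaRect(P[m][:,:2].astype(np.float32)))
E
```

```text
t: 9.85
position: [0.4831, -0.0188, 0.2778]
orientation: [0.705, 0.709, -0.0, -0.001]
force: [-0.3, 0.1, -0.2]
finger_gap: 0.0801
[ 0.4831 -0.0188  0.2778] [[-0.0046  1.     -0.001 ]
 [ 1.      0.0046  0.0005]
 [ 0.0005 -0.001  -1.    ]] [-0.0629  0.1468  1.6792  0.0005  1.3167 -0.0676]
826 [ 0.4842 -0.0165  0.1608] ((0.48431840538978577, -0.018384642899036407), (0.024291865527629852, 0.0243338942527771), 59.65935134887695)
3267 [ 0.485  -0.0109  0.0706] ((0.4849783182144165, -0.018335998058319092), (0.07622615993022919, 0.07509948313236237), 76.38013458251953)
```

View pics/w4.png

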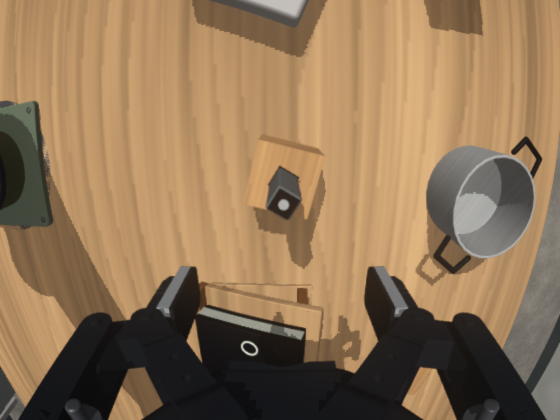

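The probe shows at (284,200), with the handle about 30° off the fingers. The pot at right (480,200) is clear. I'll turn 0.536 rad, descend, and grip 50 mm up the handle.

```bash
python3 -m inch '[{"translation":[0,0.001,0.01],"dr":[0,0,0.12]},{"translation":[0,0.001,0.03],"dr":[0,0,0.28]},{"translation":[0,0.001,0.06],"dr":[0,0,0.44]},{"translation":[0,0.001,0.09],"dr":[0,0,0.536]},{"translation":[0,0.001,0.125],"dr":[0,0,0.536]},{"translation":[0,0.001,0.155],"dr":[0,0,0.536]},{"translation":[0,0.001,0.172],"dr":[0,0,0.536]},{"translation":[0,0.001,0.177],"dr":[0,0,0.536]},{"translation":[0,0.001,0.177],"dr":[0,0,0.536]}]' 0.06 && python3 -m inch '[{"translation":[0,0,0],"dr":[0,0,0]},{"translation":[0,0,0],"dr":[0,0,0]},{"translation":[0,0,0],"dr":[0,0,0]},{"translation":[0,0,0],"dr":[0,0,0]},{"translation":[0,0,0],"dr":[0,0,0]},{"translation":[0,0,0],"dr":[0,0,0]}]' 0 && python3 -m inch '[{"translation":[0,0,-0.01],"dr":[0,0,0]},{"translation":[0,0,-0.03],"dr":[0,0,0]},{"translation":[0,0,-0.06],"dr":[0,0,0]},{"translation":[0,0,-0.09],"dr":[0,0,0]},{"translation":[0,0,-0.12],"dr":[0,0,0]},{"translation":[0,0,-0.138],"dr":[0,0,0]},{"translation":[0,0,-0.14],"dr":[0,0,0]},{"translation":[0,0,-0.14],"dr":[0,0,0]},{"translation":[0,0,-0.14],"dr":[0,0,0]}]'
```

```text
t: 11.02
position: [0.4846, -0.0193, 0.1015]
orientation: [0.868, 0.496, 0.0, 0.0]
force: [-0.8, 0.5, -0.9]
finger_gap: 0.06
t: 11.78
position: [0.4848, -0.0198, 0.1021]
orientation: [0.868, 0.496, 0.001, 0.0]
force: [-0.3, -0.0, 5.5]
finger_gap: 0.0235
t: 12.9
position: [0.4838, -0.0198, 0.2402]
orientation: [0.868, 0.496, -0.001, -0.001]
force: [-0.2, -0.8, -2.0]
finger_gap: 0.0233
```

```bash
python3 - <<'E'
from h import *
np.set_printoptions(precision=4,suppress=True)
s=get_state(); R0=R.from_quat(s['orientation']); z=R0.as_matrix()[:,2]
n=np.array([-.3239,.0051,.9461]); n/=np.linalg.norm(n); ring=np.array([.440,-.2385,.093])
ax=np.cross(z,-n); a=np.arcsin(np.linalg.norm(ax)); rv=ax/np.linalg.norm(ax)*a
print('dr tool',R0.inv().apply(rv))
for h in (.117,.097): print(h,R0.inv().apply(ring+h*n-s['position']))
E
```

```text
dr tool [-0.2887  0.1643 -0.    ]
0.117 [-0.2293  0.0406  0.0367]
0.097 [-0.2261  0.0463  0.0556]
```

```bash
python3 -m inch '[{"translation":[-0.02,0.004,0],"dr":[0,0,0]},{"translation":[-0.05,0.01,0],"dr":[-0.03,0.02,0]},{"translation":[-0.08,0.015,0],"dr":[-0.07,0.04,0]},{"translation":[-0.11,0.02,0],"dr":[-0.11,0.06,0]},{"translation":[-0.14,0.025,0],"dr":[-0.16,0.09,0]},{"translation":[-0.17,0.03,0],"dr":[-0.21,0.12,0]},{"translation":[-0.20,0.035,0.01],"dr":[-0.25,0.143,0]},{"translation":[-0.22,0.039,0.02],"dr":[-0.28,0.159,0]},{"translation":[-0.229,0.041,0.03],"dr":[-0.289,0.164,0]},{"translation":[-0.229,0.041,0.037],"dr":[-0.289,0.164,0]},{"translation":[-0.229,0.041,0.037],"dr":[-0.289,0.164,0]},{"translation":[-0.229,0.041,0.037],"dr":[-0.289,0.164,0]}]' && python3 - <<'E'
from h import *
np.set_printoptions(precision=4,suppress=True)
c=cam('wrist'); s=c['s']; M=R.from_quat(s['orientation']).as_matrix(); print(s['position'],M)
n=np.array([-.3239,.0051,.9461]); ring=np.array([.440,-.2385,.093])
tip=s['position']+.087*M[:,2]; print('tip-ring in n',(tip-ring),(tip-ring)@n,'ang',np.degrees(np.arccos(-M[:,2]@n)))
print('wrist px ring,tip',proj(c,np.array([ring,tip])))
t=cam('scene'); t2=cam('top')
print('scene px',proj(t,np.array([ring,tip])),'top',proj(t2,np.array([ring,tip])))
def crop(im,u,v,w,h,k): 
    u,v=int(u),int(v); return cv2.resize(im[max(0,v-h):v+h,max(0,u-w):u+w],None,fx=k,fy=k,interpolation=cv2.INTER_CUBIC)
u,v=proj(t,tip)
a=crop(t['image'],u,v,50,50,4); 
u,v=proj(c,tip); print(u,v)
b=c['image'][max(0,int(v)-130):,120:440]; b=cv2.resize(b,(int(b.shape[1]*400/b.shape[0]),400))
save(np.hstack([a,b])[:, :800],'m5'); print(a.shape,b.shape); save(c['image'],'w5')
E
```

```text
t: 14.4
position: [0.4038, -0.2375, 0.2045]
orientation: [0.856, 0.49, 0.142, 0.084]
force: [-1.0, 0.0, -1.7]
finger_gap: 0.0235
[ 0.4038 -0.2375  0.2045] [[ 0.4802  0.8142  0.3264]
 [ 0.8622 -0.5065 -0.0054]
 [ 0.1609  0.284  -0.9452]]
tip-ring in n [-0.0078  0.0006  0.0293] 0.03025218672301849 ang nan
wrist px ring,tip [[279.38   206.0888]
 [281.3216 216.2725]]
scene px [[264.8139 124.5805]
 [267.0507 115.1431]] top [[377.6589 272.5006]
 [380.8684 276.9104]]
281.32157344824964 216.27252109128096
(400, 400, 3) (400, 383, 3)<stdin>:5: RuntimeWarning: invalid value encountered in arccos
```

View pics/m5.png

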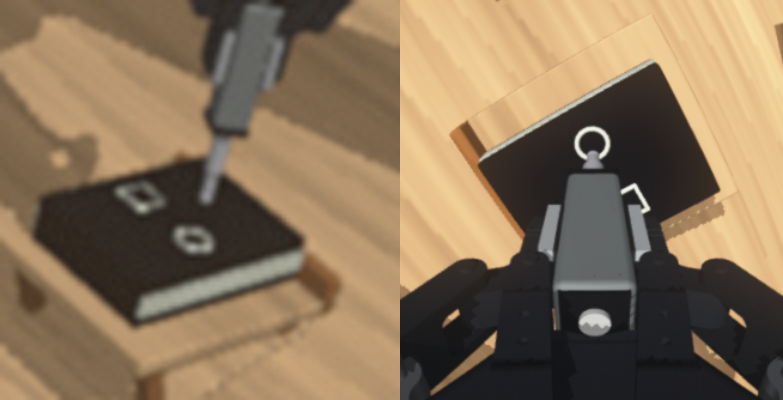

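The predicted and seen pixels agree. In the wrist view the tip is at (280,215) against (281,216), the ring at (280,205) against (279,206), and the scene view agrees too. Now I'll approach along the axis to just short of touching, then go in steps while reading force.

```bash
python3 -m inch '[{"translation":[-0.001,-0.002,0.006],"dr":[0,0,0]},{"translation":[-0.001,-0.002,0.013],"dr":[0,0,0]},{"translation":[-0.001,-0.002,0.019],"dr":[0,0,0]},{"translation":[-0.001,-0.002,0.023],"dr":[0,0,0]},{"translation":[-0.001,-0.002,0.024],"dr":[0,0,0]},{"translation":[-0.001,-0.002,0.024],"dr":[0,0,0]},{"translation":[-0.001,-0.002,0.024],"dr":[0,0,0]}]'; cat > st.py <<'E'
from h import *
np.set_printoptions(precision=4,suppress=True)
s=get_state(); M=R.from_quat(s['orientation']).as_matrix(); n=np.array([-.3239,.0051,.9461]); ring=np.array([.440,-.2385,.093])
d=s['position']+.087*M[:,2]-ring
print('h',d@n,'lat',np.linalg.norm(d-(d@n)*n),d-(d@n)*n,'F.n',np.array(s['force'])@n,'wt',s['wrist_torque'])
E
python3 st.py; for i in 1 2 3; do python3 -m inch '[{"translation":[0,0,0.003],"dr":[0,0,0]},{"translation":[0,0,0.003],"dr":[0,0,0]},{"translation":[0,0,0.003],"dr":[0,0,0]}]' >/dev/null; python3 st.py; done
```

```text
t: 15.42
position: [0.4091, -0.2379, 0.1811]
orientation: [0.856, 0.489, 0.142, 0.085]
force: [0.5, 0.2, -1.8]
finger_gap: 0.0237
h 0.0063460207488299294 lat 0.00041533396496335314 [-0.0004  0.     -0.0001] F.n -1.8901338225831181 wt [ 0.0078  0.2461 -0.003 ]
h 0.0031605140670489186 lat 0.0005913815709996079 [-0.0005  0.0002 -0.0002] F.n -1.8338808509356301 wt [ 0.0194  0.2406 -0.0504]
h 0.0001408445905171046 lat 0.0006232032989322593 [-0.0006  0.0002 -0.0002] F.n -0.584358486068907 wt [-0.0339  0.2497 -0.0319]
h -0.002706644942003758 lat 0.0003012643103273514 [-0.0003  0.     -0.0001] F.n -0.15653315661512737 wt [-0.0736  0.2057 -0.0159]
```

```bash
python3 -m inch '[{"translation":[0,0,0.002],"dr":[0,0,0]},{"translation":[0,0,0.004],"dr":[0,0,0]},{"translation":[0,0,0.004],"dr":[0,0,0]},{"translation":[0,0,0.004],"dr":[0,0,0]}]'; python3 st.py; python3 -m inch '[{"translation":[0,0,0],"dr":[0,0,0]},{"translation":[0,0,0],"dr":[0,0,0]},{"translation":[0,0,0],"dr":[0,0,0]},{"translation":[0,0,0],"dr":[0,0,0]}]'; python3 st.py
python3 - <<'E'
from h import *
c=cam('wrist'); t=cam('scene')
a=cv2.resize(t['image'][70:170,217:317],(400,400),interpolation=cv2.INTER_CUBIC); b=cv2.resize(c['image'][150:290,210:350],(400,400),interpolation=cv2.INTER_CUBIC)
save(np.hstack([a,b]),'m6')
E
```

```text
t: 17.05
position: [0.4135, -0.238, 0.1688]
orientation: [0.856, 0.489, 0.142, 0.085]
force: [0.7, -1.0, 0.7]
finger_gap: 0.0232
h -0.006736221107653449 lat 0.0003202157140840639 [-0.0003  0.     -0.0001] F.n 0.41063036744832865 wt [-0.0647  0.1222 -0.0211]
t: 17.55
position: [0.4134, -0.238, 0.1687]
orientation: [0.856, 0.489, 0.142, 0.085]
force: [-0.2, -1.0, 1.6]
finger_gap: 0.0232
h -0.006762998765864467 lat 0.000356809039588897 [-0.0003  0.     -0.0001] F.n 1.524915648217803 wt [-0.1152  0.0176 -0.0475]
```

View pics/m6.png

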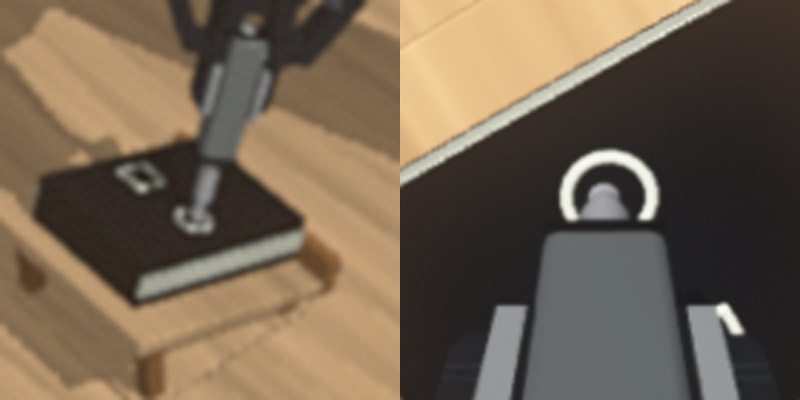

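The tip sits inside the ring: at (197,215) in the left crop and (605,190) in the right. The force rise is 2.3–3.4 N, and half travel would give 2.75 N. Handing in.

```bash
python3 -c "
from bench import *
print(sign_off())"
```

```text
the job is handed in; nothing more can be done
None
```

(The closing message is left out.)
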